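Space and press a specimen tile in the bonding jig

TASK

Take the yellow spacer from its white rack and slide it upright into whichever of the two gaps beside the terracotta specimen tile is wide enough for it, fully down onto the jig's base and about midway along the tile, then let go of it. Then press the sprung tile straight down with closed fingertips until it stops, flush with the tops of the blue rails, and finish while still holding it pressed there: do not let it rise again. Leave the bottles, pot and stones around undisturbed.

Things in the scene. Friction and masses are not known exactly. Their poses are not given: they have to be found in the camera images.
- jig: Fixed aluminium base plate, 150 (x) x 180 (y) x 10 mm. Origin: centre of its underside. Along its y stand rail, gap, tile, gap, rail. The tile (90 mm in x, 70 in y, terracotta on a dark carrier) is centred on the plate and cannot move sideways; the gaps run along x, open at top and ends; their floor is the plate's top, 10 mm above the table.
- rail_slim: Blue rail, 110 mm (x) x 16 mm (y) x 30 mm high, fixed on the plate with its centre 59 mm from the plate's centre along the plate's y axis, on its + or - side (varies). Its top is 40 mm above the table. Origin: centre of its underside. The gap between it and the tile is 16 mm wide, centred 43 mm from the plate's centre: the spacer fits there.
- rail_broad: The other blue rail, 110 x 34 x 30 mm, on the plate's other side, its centre also 59 mm from the plate's centre, top 40 mm above the table. Origin: centre of its underside. The gap between it and the tile is only 7 mm: too narrow for the spacer.
- tile (a joint): How far the tile is pressed down, m: 0 = up, its top 8 mm above the rail tops; 0.008 = at its hard stop, flush with the rail tops. A spring lifts it: about 3 N starts it moving, about 11 N brings it to the stop; released, it rises again at once.
- tile_top (a point): Centre of the tile's flat top face (90 x 70 mm), 48 mm above the table when up, 40 mm when flush; moves with the tile. Axes as the jig's.
- spacer: Loose yellow plastic spacer, an upright slab 50 mm long (x) x 12 mm thick (y) x 72 mm tall, about 60 g; its lowest 6 mm are only 46 x 8 mm, as a lead-in. Origin: centre of its underside. Seated in the wide gap it stands 32 mm clear of the raised tile top (42 mm of the rails); grip it by its 12 mm thickness in the top 30 mm.
- rack: Fixed white plastic rack, 76 x 46 x 24 mm high, in which the spacer starts upright, its x axis along the rack's x; slot 56 x 16 mm, floor 6 mm above the table. Origin: centre of its underside. The spacer lifts straight out.
- dropper: Loose amber dropper bottle, 32 mm across, 75 mm high; bystander. Origin: centre of its underside.
- jar: Loose white jar with red lid, 54 mm across, 70 mm high; bystander. Origin: centre of its underside.
- pot: Loose white sample pot with green cap, 37 mm across, 42 mm high; bystander. Origin: centre of its underside.
- rock: Loose reddish rock sample, 68 mm across, 36 mm high; bystander. Origin: centre of its underside.
- block: Loose pale stone block, 45 x 30 x 20 mm, lying on the table; bystander. Origin: centre of its underside.
Not all that is in view belongs to the job. Several things have the shape of the spacer; the one meant has the colours described above.

How it is judged:
By the outcome, as a careful person would: the job done as asked, in the order asked, and still so for the second after the job is handed in, while the arm keeps its last pose, push and grip.
It also fails if it takes over 45 s, if anything falls off the work surface, if the arm or the gripper's body presses on something with over 40 N, if the wrist force passes 120 N, or if a joint passes its speed limit or range.

ROBOT

A 6-joint arm with a two-finger parallel gripper is mounted at the origin on the work surface. World frame = base frame: x ahead of the robot, y to its left, z up, the work surface at z = 0. Lengths are in m, angles in rad, forces in N, time in s.
With the tool pointing down it reaches from about 0.35 to 0.775 m from the base axis. Payload 5.5 kg.
Tool frame: the origin (TCP) lies between the finger pads; the fingertips stand 17 mm ahead of it and the grasp point (between the pads) lies 2 mm behind it (env.finger_overhang is the distance from the TCP to the fingertips, in m); z points along the fingers, y is the line along which they close (so a half turn about z gives the same grasp; the last joint's range is limited). The gripper opens to 85 mm and grips with 20 to 120 N. Pads are 22 mm wide; open, the fingers measure 114 mm over their backs; the gripper's body (76 mm by 85 mm) begins 54 mm behind the grasp point. The pads swing forward as they close: fully open they stand 13 mm farther back than shut.
Start: joints at [1.024, 0.313, 0.046, 1.304, 0, 1.431], TCP at [0.228, 0.528, 0.248] pointing down, gripper open.
Joint ranges: [-2.76, 2.76], [-0.86, 1.69], [-1.03, 1.26], [-2.2, 2.34], [-1.47, 1.5], [-3.14, 3.14]. Speed limits (rad/s): [2.57, 2.57, 3.14, 3.14, 3.14, 3.14].

INTERFACE

Orientations are given as a unit quaternion [w, x, y, z].
In Python, from workcell import env gives the robot as it stands. The module is installed in compiled form; this text tells all that it offers.
- The arm moves only by the shell command python3 -m pendant 'ROWS' [FORCE]. ROWS is JSON, a list of rows, each a list of 5 numbers: the gripper's target within -1 to 1 (fully open at 1, half-way at 0, shut at -1), then the shift along the tool's x, y, z in m, then the turn about the tool's z in rad. A call has 1 to 8 rows; each row shifts and turns the commanded pose from where the row before left it, along the tool's axes as they then stand; what a row does not reach is not made up. A row lasts 1/8 s, in which the tool goes at most 62.5 mm and 10.7 degrees, less where a joint would pass 70% of its speed; a pose out of reach is approached as far as the arm can. A call with a gripper value outside its range is refused whole. The fingers move at their own pace and stop on an object; FORCE is the grip in N (left out, the last holds). Time passes only in rows, so rows that do not move let the fingers close. It gives the time, the measured TCP pose, the force, the opening and the grip force at its end, in the units of the state.
- env.get_state(): the state, without advancing time (a new reading comes with each control period).
- env.read_camera(name): name is "scene" or "top" or "wrist"; returns the picture (400x640x3 uint8, red, green, blue); there is no depth.
- env.calibration(name): a dict with "K" (3x3 intrinsics, pixels), "T" (4x4, takes a point from camera to world coordinates); the wrist camera has in their place "tool_from_camera" (4x4, takes a point from camera to tool coordinates, whose origin is the TCP and whose axes are the flange's). Camera axes: x right, y down, z forward; pixel columns grow to the right and rows downward; lengths in m; the calibration is good to about 2 mm. A picture is of the moment at which its call begins: read the wrist's pose just before it. calibration takes no time and is no camera call.
- env.hand_in(): hands the job in; it is judged then, once.
Trained networks look in the newest picture that a camera, given by its name, has taken for a name from the list of things; names that differ only in an ending like _2 or _b are one class to them, and where a whole thing is asked for, a point or a joint stands for the part that bears it (a point fixed in the world has none). Each returns a list of dicts, best first, with "score" (0 to 1); they miss things now and then, are a little off and sometimes report something else, mostly with a low value. They report only what shows in the picture. A call takes as long as a camera call. They do not tell look-alikes from the thing itself.
- env.recognise(camera, label): "centre" ([column, row] in pixels, amid what is visible of it).
The state is a dict: "clock": time; "joint_pos": joint angles; "qvel": joint speeds; "tau": joint torques, N m; "tcp_pos": TCP position; "orientation": TCP orientation; "wrist_force": force on the tool from outside, world axes, zero at the start; "ft_torque": the same for the moment, N m; "finger_gap": finger opening in m; "grip_force": force on a finger pad.
Only numpy, scipy, OpenCV 4.12 (cv2) and the standard library are available. Lean on these libraries where they do the work, as an engineer would, in place of code of your own. Each camera call takes 0.05 s, during which the arm holds its last target. There are 200 camera calls.

## Working session

There is one attempt and no reset: what is moved stays moved. The work goes in short steps, Python scripts to look and compute and a shell command to move; the robot and the scene stay as the last step left them, time stands still between calls to the robot, and variables do not carry over. Pictures are saved under pics/ and viewed, at most 10 in all, crops included, and the job is handed in when it is done.

```bash
mkdir -p pics
python3 - <<'E'
from workcell import env
import cv2
for n in ("top","scene"):
    cv2.imwrite(f"pics/{n}0.png",env.read_camera(n)[:,:,::-1])
    c=env.calibration(n); print(n,c["K"].round(1).tolist(),c["T"].round(3).tolist())
    for l in ("spacer","rack","rail_slim","rail_broad","tile","jig"):
        print(l,[(r["centre"],round(r["score"],2)) for r in env.recognise(n,l)])
print(env.calibration("wrist")); s=env.get_state(); print(s["clock"],s["tcp_pos"],s["orientation"],s["finger_gap"])
E
```

```text
top [[415.1, 0.0, 326.9], [0.0, 415.1, 199.1], [0.0, 0.0, 1.0]] [[-0.004, -0.979, 0.204, 0.353], [-1.0, 0.004, -0.003, -0.004], [0.002, -0.204, -0.979, 1.019], [0.0, 0.0, 0.0, 1.0]]
spacer [([396.8, 220.4], 0.61), ([397.9, 183.9], 0.54), ([437.6, 207.3], 0.53)]
rack [([430.7, 218.9], 0.69)]
rail_slim [([332.9, 185.1], 0.51)]
rail_broad [([287.0, 186.1], 0.63), ([308.8, 185.5], 0.48), ([429.9, 218.4], 0.34)]
tile [([308.3, 190.7], 0.96)]
jig [([314.7, 192.5], 0.87), ([162.4, 194.7], 0.26)]
scene [[383.9, 0.0, 325.7], [0.0, 383.9, 199.5], [0.0, 0.0, 1.0]] [[-0.499, 0.53, -0.686, 1.174], [0.867, 0.297, -0.401, 0.344], [-0.008, -0.795, -0.607, 0.61], [0.0, 0.0, 0.0, 1.0]]
spacer [([263.4, 193.9], 0.62), ([280.5, 181.0], 0.58), ([244.6, 169.1], 0.52)]
rack [([251.1, 181.0], 0.66)]
rail_slim [([313.6, 222.3], 0.55), ([203.7, 173.2], 0.19)]
rail_broad [([358.4, 234.7], 0.9)]
tile [([337.0, 224.6], 0.87)]
jig [([333.3, 236.5], 0.6), ([315.0, 217.8], 0.52)]
{'K': array([[336.20590433,   0.        , 317.02019657],
       [  0.        , 336.20590433, 200.9326594 ],
       [  0.        ,   0.        ,   1.        ]]), 'tool_from_camera': array([[ 1.95573405e-04, -9.59723843e-01, -2.80945026e-01,
         7.17315088e-02],
       [ 9.99999981e-01,  1.87456252e-04,  5.57659521e-05,
         9.73480708e-04],
       [-8.55012205e-07, -2.80945032e-01,  9.59723861e-01,
        -1.24632451e-01],
       [ 0.00000000e+00,  0.00000000e+00,  0.00000000e+00,
         1.00000000e+00]])}
0.7 [0.22754803 0.52811337 0.24836383] [3.42902516e-05 2.02003269e-01 9.79384843e-01 8.15623712e-05] 0.08523970235175082
```

View pics/top0.png

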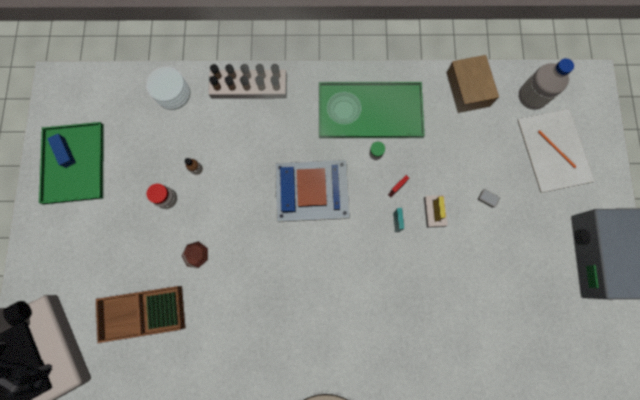

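View pics/scene0.png

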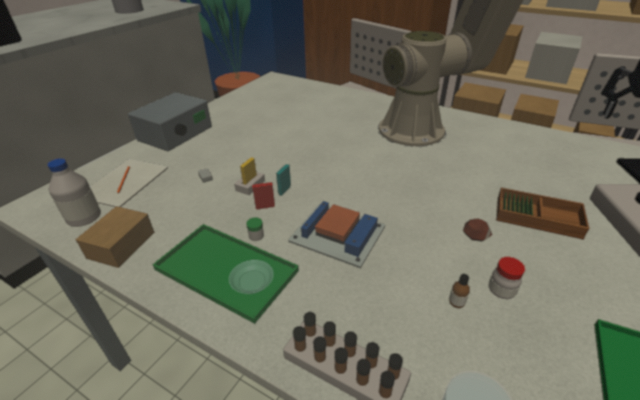

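The top view shows the yellow spacer in the white rack at about (439,208). The jig is at (312,190), with its slim rail at (336,187) on the right, which is -y. Look-alikes are teal (399,219) and red (399,186) in the top view, or (284,180) and (263,194) in the scene view. I choose the yellow one at top (439,208) / scene (248,170) and will check it in a close crop.

```bash
cat > h.py <<'E'
from workcell import env
import cv2, numpy as np
from scipy.spatial.transform import Rotation as R
def cam(n):
    c=env.calibration(n)
    if n!="wrist": return c["K"],c["T"]
    s=env.get_state(); q=s["orientation"]; T=np.eye(4)
    T[:3,:3]=R.from_quat(np.r_[q[1:],q[0]]).as_matrix(); T[:3,3]=s["tcp_pos"]
    return c["K"],T@c["tool_from_camera"]
def ray(px,z,KT):
    K,T=KT; px=np.atleast_2d(px).astype(float)
    d=np.c_[px,np.ones(len(px))]@np.linalg.inv(K).T@T[:3,:3].T
    o=T[:3,3]; return o+d*((z-o[2])/d[:,2])[:,None]
def proj(P,KT):
    K,T=KT; p=(np.atleast_2d(P)-T[:3,3])@T[:3,:3]@K.T; return p[:,:2]/p[:,2:]
def blobs(img,lo,hi,minarea=20):
    m=cv2.inRange(cv2.cvtColor(img,cv2.COLOR_RGB2HSV),np.array(lo),np.array(hi))
    return [c[:,0] for c in sorted(cv2.findContours(m,cv2.RETR_EXTERNAL,cv2.CHAIN_APPROX_NONE)[0],key=cv2.contourArea,reverse=True) if cv2.contourArea(c)>minarea]
def rect(c,z,KT):
    w=ray(c,z,KT)[:,:2]; (x,y),(a,b),an=cv2.minAreaRect((w*1000).astype(np.float32))
    return [round(v,1) for v in (x,y,a,b,an)]
E
python3 - <<'E'
from h import *
KT=cam("top"); im=env.read_camera("top")
for nm,lo,hi,z in (("tile",(3,90,90),(14,255,255),.048),("blue",(105,120,50),(125,255,255),.04),("yellow",(20,120,120),(32,255,255),.07),("teal",(80,100,50),(98,255,255),.06),("red",(172,120,80),(180,255,255),.06)):
    for c in blobs(im,lo,hi,12)[:4]: print(nm,c.mean(0).round(),rect(c,z,KT))
for n,p in (("pot",(377,150)),("block",(489,198)),("rack",(432,218)),("teal",(399,220)),("red",(399,186))): print(n,ray(p,.02,KT).round(3))
s=env.read_camera("scene")[140:260,200:400]
t=im[150:240,270:500]
s=cv2.resize(s,(800,480)); t=cv2.resize(t,(800,313))
cv2.imwrite("pics/crop1.png",cv2.resize(np.vstack([s,t]),(605,600))[:,:,::-1])
E
```

```text
tile [132. 320.] [292.4, 422.3, 94.6, 181.9, 8.7]
tile [311. 187.] [585.3, 30.8, 88.0, 66.2, 2.8]
tile [156. 294.] [329.5, 375.9, 34.7, 79.7, 9.1]
tile [557. 149.] [679.3, -571.3, 119.3, 6.6, 41.2]
blue [287. 189.] [581.9, 89.3, 107.7, 31.1, 2.7]
blue [ 59. 149.] [685.6, 653.1, 78.7, 28.5, 28.6]
blue [565.  66.] [906.7, -625.1, 32.4, 42.0, 43.8]
yellow [441. 207.] [530.8, -273.3, 47.6, 10.6, 2.7]
teal [400. 218.] [505.7, -176.9, 45.5, 11.2, 3.9]
pot [[ 0.687 -0.134  0.02 ]]
block [[ 0.562 -0.406  0.02 ]]
rack [[ 0.513 -0.263  0.02 ]]
teal [[ 0.508 -0.182  0.02 ]]
red [[ 0.593 -0.186  0.02 ]]
```

View pics/crop1.png

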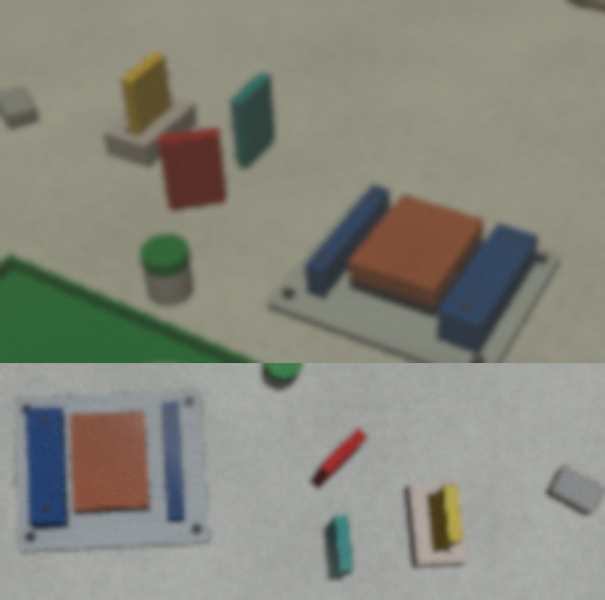

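The crop confirms the yellow spacer standing in the white rack, with free-standing red and teal look-alikes. The slim rail is on the -y side of the tile. I'll move over the jig first and look with the wrist camera.

```bash
python3 -m pendant '[[1,0,0,0,-0.151],[1,0,0,0,-0.151],[1,0,0,0,-0.151],[1,-0.027,-0.047,0,0],[1,-0.027,-0.047,0,0],[1,-0.027,-0.047,0,0],[1,-0.027,-0.047,0,0],[1,-0.027,-0.047,0,0]]'
python3 -m pendant '[[1,-0.027,-0.047,0,0],[1,-0.027,-0.047,0,0],[1,-0.027,-0.047,0,0],[1,-0.027,-0.047,0,0],[1,-0.027,-0.047,0,0],[1,-0.027,-0.047,0,0],[1,0,0,0,0],[1,0,0,0,0]]'
python3 - <<'E'
from h import *
KT=cam("wrist"); im=env.read_camera("wrist"); cv2.imwrite("pics/w1.png",im[:,:,::-1])
for nm,lo,hi,z in (("tile",(3,90,90),(14,255,255),.048),("blue",(105,120,50),(125,255,255),.04),("yellow",(20,120,120),(32,255,255),.07)):
    for c in blobs(im,lo,hi,60)[:4]: print(nm,c.mean(0).round(),rect(c,z,KT))
E
```

```text
clock: 1.8
tcp_pos: [0.374, 0.2981, 0.2486]
orientation: [0.0, -0.023, 1.0, 0.0]
wrist_force: [0.9, 0.6, 0.6]
finger_gap: 0.0854
grip_force: 0.0
clock: 2.8
tcp_pos: [0.5477, 0.0254, 0.2481]
orientation: [-0.0, -0.023, 1.0, 0.0]
wrist_force: [-0.3, 0.6, 0.1]
finger_gap: 0.0854
grip_force: 0.0
tile [322. 212.] [584.8, 33.2, 88.9, 68.8, 2.6]
blue [378. 209.] [581.7, 91.2, 109.2, 33.9, 2.7]
blue [266. 209.] [587.0, -24.8, 109.1, 15.9, 2.8]
```

View pics/w1.png

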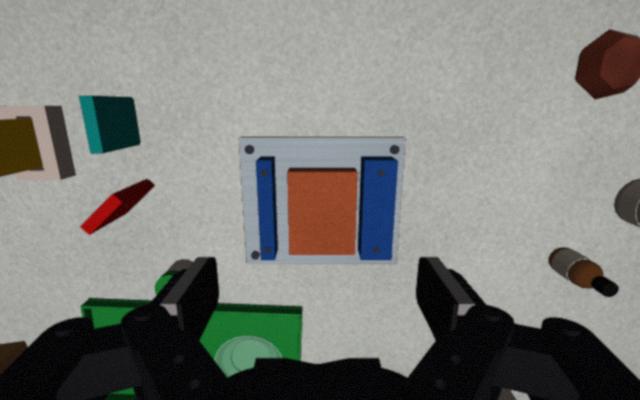

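The wrist view shows the tile at (322,212), the broad rail at (378,209) on +y and the slim rail at (266,209) on -y. The sizes match well and the yaw is about 2.7°. Next I go over the spacer.

```bash
python3 -m pendant '[[1,0.007,-0.0495,0,0],[1,0.007,-0.0495,0,0],[1,0.007,-0.0495,0,0],[1,0.007,-0.0495,0,0],[1,0.007,-0.0495,0,0],[1,0.007,-0.0495,0,0],[1,0,0,0,0],[1,0,0,0,0]]'
python3 - <<'E'
from h import *
KT=cam("wrist"); im=env.read_camera("wrist"); cv2.imwrite("pics/w2.png",im[:,:,::-1])
for c in blobs(im,(20,150,130),(32,255,255),60)[:4]: print(c.mean(0).round(),rect(c,.078,KT))
for c in blobs(im,(20,120,30),(32,255,255),60)[:4]: print("all",c.mean(0).round(),rect(c,.078,KT))
for n in ("rack","spacer"): print(n,[(r["centre"],r["score"],ray(r["centre"],.024,KT).round(3).tolist()) for r in env.recognise("wrist",n)[:3]])
E
```

```text
clock: 3.85
tcp_pos: [0.5198, -0.2717, 0.2483]
orientation: [-0.0, -0.024, 1.0, 0.0]
wrist_force: [0.0, -0.4, 0.9]
finger_gap: 0.0854
grip_force: 0.0
[317. 194.] [528.8, -270.2, 49.0, 11.0, 3.0]
all [317. 190.] [524.3, -270.3, 57.9, 11.1, 2.7]
rack [([312.9, 172.3], 0.94, [[0.519, -0.275, 0.024]]), ([193.5, 200.7], 0.25, [[0.557, -0.402, 0.024]])]
spacer [([316.0, 186.2], 0.8, [[0.534, -0.271, 0.024]]), ([402.8, 244.0], 0.72, [[0.596, -0.17, 0.024]])]
```

View pics/w2.png

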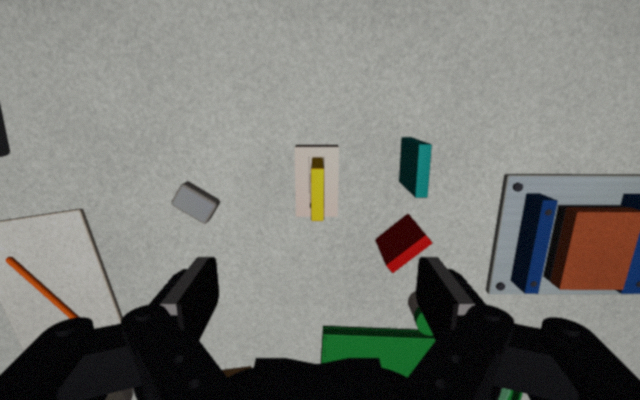

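The wrist view shows the yellow spacer in the rack at (317,194), standing at (0.5288, -0.2702) with yaw about 2.8°, which matches the tool. Descend and grip.

```bash
python3 -m pendant '[[1,-0.009,0.001,0.04,0],[1,0,0,0.04,0],[1,0,0,0.04,0],[1,0,0,0.035,0],[1,0,0,0.026,0],[1,0,0,0,0]]' 
python3 -m pendant '[[-1,0,0,0,0],[-1,0,0,0,0],[-1,0,0,0,0],[-1,0,0,0,0],[-1,0,0,0,0],[-1,0,0,0,0]]' 40
```

```text
clock: 4.75
tcp_pos: [0.5276, -0.2695, 0.0654]
orientation: [-0.002, -0.024, 1.0, 0.001]
wrist_force: [-0.2, -0.4, -0.0]
finger_gap: 0.0853
grip_force: 0.0
clock: 5.5
tcp_pos: [0.5291, -0.2721, 0.0679]
orientation: [0.0, -0.023, 1.0, -0.0]
wrist_force: [-0.5, 0.4, 5.2]
finger_gap: 0.0114
grip_force: 40.2
```

Gripped at 11.4 mm. Lift and carry to above the wide gap.

```bash
python3 -m pendant '[[-1,0,0,-0.02,0],[-1,0,0,-0.04,0],[-1,0,0,-0.04,0],[-1,-0.012,0.043,0,0],[-1,-0.012,0.043,0,0],[-1,-0.012,0.043,0,0],[-1,-0.012,0.043,0,0],[-1,-0.011,0.043,0,0]]'
python3 -m pendant '[[-1,-0.011,0.0426,0,0],[-1,0,0,0,0],[-1,0,0,0,0],[-1,0,0,0,0]]'
python3 - <<'E'
from h import *
KT=cam("wrist"); im=env.read_camera("wrist"); print(env.get_state()["tcp_pos"])
out=im.copy()
for nm,lo,hi,z in (("tile",(3,90,90),(14,255,255),.048),("blue",(105,120,50),(125,255,255),.04),("yellow",(20,100,40),(34,255,255),.1)):
    for c in blobs(im,lo,hi,60)[:3]: print(nm,c.mean(0).round(),rect(c,z,KT))
a=cv2.resize(out,(800,500)); 
cv2.imwrite("pics/w3.png",a[:,:,::-1]); cv2.imwrite("pics/t3.png",cv2.resize(env.read_camera("top")[130:250,230:430],(800,480),interpolation=cv2.INTER_CUBIC)[:,:,::-1])
E
```

```text
clock: 6.5
tcp_pos: [0.5777, -0.0529, 0.1667]
orientation: [-0.0, -0.023, 1.0, 0.0]
wrist_force: [1.4, -0.6, -1.3]
finger_gap: 0.0108
grip_force: 39.5
clock: 7.0
tcp_pos: [0.5866, -0.0124, 0.1671]
orientation: [-0.0, -0.022, 1.0, -0.0]
wrist_force: [-1.0, 0.4, -0.1]
finger_gap: 0.0113
grip_force: 39.4
[ 0.58662979 -0.01244377  0.16714208]
tile [377. 196.] [585.3, 33.3, 89.3, 69.7, 3.2]
blue [449. 194.] [582.3, 90.8, 108.9, 33.8, 2.6]
blue [297. 183.] [579.1, -26.1, 92.0, 15.0, 2.1]
yellow [317. 271.] [620.1, -9.9, 109.7, 20.6, 3.0]
```

View pics/w3.png

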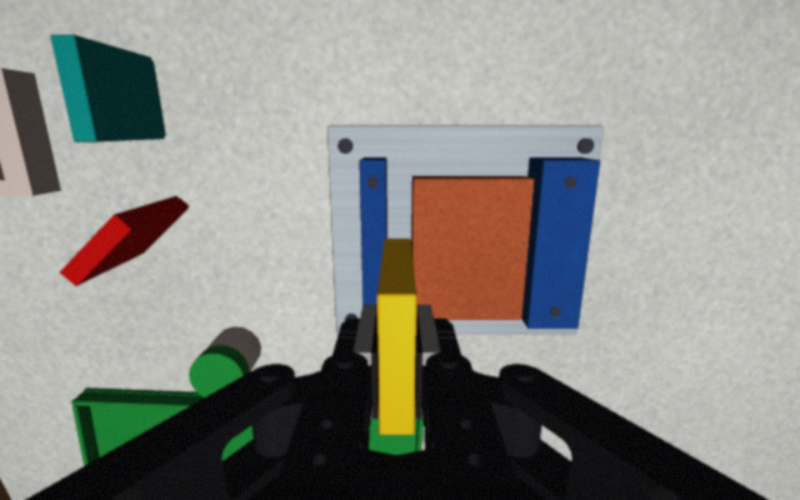

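The spacer is gripped above the jig and its end face points down the wide gap. Now measure its offset in the same camera.

Run:
```python
from h import *
KT=cam("wrist"); im=env.read_camera("wrist"); p=env.get_state()["tcp_pos"]; print(p)
zb=p[2]-.0619
for c in blobs(im,(20,150,130),(34,255,255),60)[:1]: print("top",rect(c,zb+.072,KT))
# bottom: far edge of dark face: rows at top of the yellow blob
c=blobs(im,(18,100,30),(34,255,255),60)[0]; y0=c[:,1].min()
for y in range(y0,y0+60,5):
    r=c[c[:,1]==y][:,0]; w=ray([[r.min(),y],[r.max()+1,y]],zb,KT) if len(r) else 0; print(y,r.min(),r.max(),(w*1000).round(1).tolist())
# gap edges at several rows: tile left edge and slim rail right edge
t=blobs(im,(3,90,90),(14,255,255))[0]; b=blobs(im,(105,120,50),(125,255,255))
b=min(b[:3],key=lambda c:c[:,0].mean())
for y in (145,155,165,175):
    e=ray([[t[t[:,1]==y][:,0].min(),y]],.048,KT)[0]*1000; f=ray([[b[b[:,1]==y][:,0].max()+1,y]],.04,KT)[0]*1000
    print(y,e.round(1),f.round(1))
```

```text
[ 0.58671905 -0.01236779  0.16727381]
top [586.3, -11.4, 48.9, 11.5, 2.3]
191 309 325 [[564.2, -17.0, 105.4], [563.8, -7.3, 105.4]]
196 308 328 [[567.2, -17.5, 105.4], [566.7, -5.4, 105.4]]
201 307 328 [[570.2, -17.9, 105.4], [569.7, -5.2, 105.4]]
206 306 329 [[573.3, -18.4, 105.4], [572.7, -4.5, 105.4]]
211 306 329 [[576.3, -18.3, 105.4], [575.7, -4.3, 105.4]]
216 305 330 [[579.4, -18.8, 105.4], [578.7, -3.6, 105.4]]
221 304 330 [[582.6, -19.3, 105.4], [581.8, -3.4, 105.4]]
226 304 331 [[585.7, -19.2, 105.4], [584.9, -2.6, 105.4]]
231 303 331 [[588.9, -19.6, 105.4], [588.1, -2.5, 105.4]]
236 302 332 [[592.1, -20.1, 105.4], [591.3, -1.7, 105.4]]
241 302 333 [[595.3, -20.0, 105.4], [594.4, -0.9, 105.4]]
246 300 334 [[598.6, -21.1, 105.4], [597.7, -0.1, 105.4]]
145 [544.3  -3.9  48. ] [546.  -19.2  40. ]
155 [551.5  -3.5  48. ] [553.4 -18.9  40. ]
165 [558.9  -3.1  48. ] [561.  -18.6  40. ]
175 [566.3  -2.7  48. ] [568.7 -18.3  40. ]
```

```bash
python3 -m pendant '[[-1,0,0.0015,0.025,0],[-1,0,0,0.025,0],[-1,0,0,0,0],[-1,0,0,0,0]]'
python3 - <<'E'
from h import *
KT=cam("wrist"); im=env.read_camera("wrist"); p=env.get_state()["tcp_pos"]; print(p)
zb=p[2]-.0619
for c in blobs(im,(20,150,130),(34,255,255),60)[:1]: print("top",rect(c,zb+.072,KT))
c=blobs(im,(18,100,30),(34,255,255),60)[0]; y0=c[:,1].min()
for y in range(y0,y0+16,3):
    r=c[c[:,1]==y][:,0]; w=ray([[r.min(),y],[r.max()+1,y]],zb,KT); print(y,r.min(),r.max(),(w*1000).round(1).tolist())
t=blobs(im,(3,90,90),(14,255,255))[0]; b=blobs(im,(105,120,50),(125,255,255))
b=min(b[:3],key=lambda c:c[:,0].mean())
for y in range(60,180,8):
    u=t[t[:,1]==y][:,0]; v=b[b[:,1]==y][:,0]
    if len(u) and len(v): print(y,(ray([[u.min(),y]],.048,KT)[0]*1000).round(1),(ray([[v.max()+1,y]],.04,KT)[0]*1000).round(1))
cv2.imwrite("pics/w4.png",cv2.resize(im[60:320,180:460],(646,600),interpolation=cv2.INTER_CUBIC)[:,:,::-1])
E
```

```text
clock: 7.65
tcp_pos: [0.5872, -0.0102, 0.1181]
orientation: [0.0, -0.023, 1.0, -0.0]
wrist_force: [-0.1, -0.5, -0.4]
finger_gap: 0.0115
grip_force: 39.4
[ 0.58755125 -0.01019577  0.11854367]
top [586.4, -9.2, 48.3, 11.5, 2.2]
191 310 328 [[564.7, -14.3, 56.6], [564.2, -3.4, 56.6]]
194 308 328 [[566.5, -15.3, 56.6], [566.0, -3.3, 56.6]]
197 307 328 [[568.4, -15.8, 56.6], [567.8, -3.2, 56.6]]
200 307 328 [[570.1, -15.8, 56.6], [569.6, -3.1, 56.6]]
203 306 328 [[572.0, -16.3, 56.6], [571.4, -3.0, 56.6]]
206 305 328 [[573.8, -16.8, 56.6], [573.2, -2.9, 56.6]]
156 [545.5  -3.6  48. ] [547.4 -18.9  40. ]
164 [550.1  -3.3  48. ] [552.3 -18.7  40. ]
172 [554.9  -3.   48. ] [557.2 -18.6  40. ]
```

View pics/w4.png

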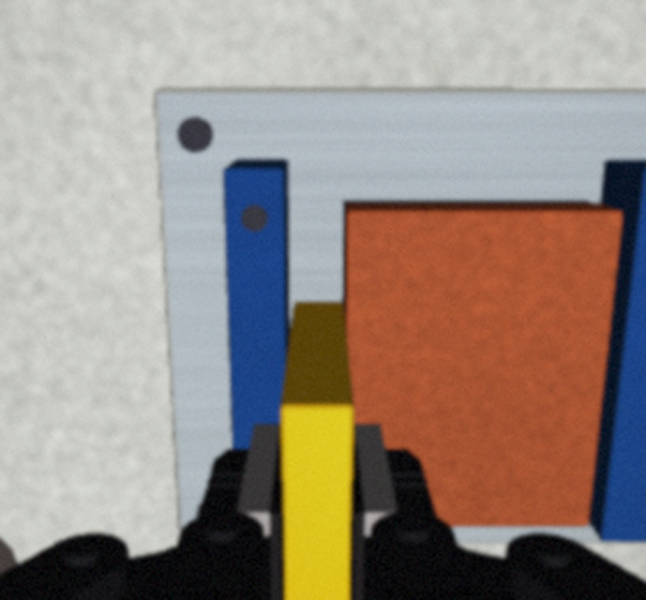

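The spacer is just above the gap and about 1 mm too close to the tile: its bottom edge spans 297–346 px in the crop and the gap 288–346. Shift by -1 mm in y and insert, watching the force.

```bash
python3 -m pendant '[[-1,0,-0.001,0,0],[-1,0,0,0.01,0],[-1,0,0,0.01,0],[-1,0,0,0,0]]'
python3 -m pendant '[[-1,0,0,0.008,0],[-1,0,0,0,0],[-1,0,0,0,0]]'
```

```text
clock: 8.2
tcp_pos: [0.5857, -0.0105, 0.0958]
orientation: [-0.001, -0.023, 1.0, 0.0]
wrist_force: [0.2, -0.7, -0.3]
finger_gap: 0.0112
grip_force: 39.4
clock: 8.57
tcp_pos: [0.5869, -0.0108, 0.0893]
orientation: [0.0, -0.023, 1.0, 0.0]
wrist_force: [-0.5, -0.7, -0.5]
finger_gap: 0.011
grip_force: 39.4
```

```bash
python3 -m pendant '[[-1,0,0,0.006,0],[-1,0,0,0.006,0],[-1,0,0,0.003,0],[-1,0,0,0,0]]'
python3 -m pendant '[[-1,0,0,0.0015,0],[-1,0,0,0,0],[-1,0,0,0,0]]'
```

```text
clock: 9.07
tcp_pos: [0.5865, -0.0107, 0.0738]
orientation: [-0.0, -0.023, 1.0, 0.0]
wrist_force: [0.3, -0.4, -0.6]
finger_gap: 0.0112
grip_force: 39.4
clock: 9.45
tcp_pos: [0.5869, -0.0108, 0.0729]
orientation: [0.0, -0.023, 1.0, 0.0]
wrist_force: [0.1, 0.6, -1.4]
finger_gap: 0.0115
grip_force: 39.4
```

```bash
python3 -m pendant '[[-1,0,0,0.001,0],[-1,0,0,0,0],[-1,0,0,0,0]]'; python3 -m pendant '[[-1,0,0,0.001,0],[-1,0,0,0,0],[-1,0,0,0,0]]'
```

```text
clock: 9.82
tcp_pos: [0.587, -0.0108, 0.072]
orientation: [0.0, -0.023, 1.0, 0.0]
wrist_force: [-0.2, -0.4, -0.1]
finger_gap: 0.0116
grip_force: 39.7
clock: 10.2
tcp_pos: [0.587, -0.0108, 0.0719]
orientation: [0.001, -0.023, 1.0, -0.0]
wrist_force: [-2.1, 0.4, 6.1]
finger_gap: 0.0112
grip_force: 40.7
```

Contact came at the expected height (6 N), so the spacer is seated. Release, lift clear and look.

```bash
python3 -m pendant '[[-0.3,0,0,-0.001,0],[-0.3,0,0,0,0],[-0.3,0,0,0,0],[-0.3,0,0,0,0],[-0.3,0,0,-0.02,0],[-0.3,0,0,-0.04,0],[-0.3,0,0,-0.05,0],[-0.3,0,0,0,0]]'
python3 - <<'E'
from h import *
KT=cam("wrist"); im=env.read_camera("wrist"); print(env.get_state()["tcp_pos"])
for c in blobs(im,(20,150,130),(34,255,255),60)[:1]: print("spacer",rect(c,.082,KT))
for c in blobs(im,(3,90,90),(14,255,255))[:1]: print("tile",rect(c,.048,KT))
cv2.imwrite("pics/w5.png",im[:,:,::-1])
E
```

```text
clock: 11.2
tcp_pos: [0.5896, -0.0112, 0.1864]
orientation: [0.004, -0.023, 1.0, -0.001]
wrist_force: [0.4, -0.4, -0.2]
finger_gap: 0.0296
grip_force: 0.0
[ 0.58826087 -0.01096912  0.18390781]
spacer [586.9, -10.5, 49.0, 11.3, 2.3]
tile [585.2, 33.0, 89.2, 69.9, 2.7]
```

View pics/w5.png

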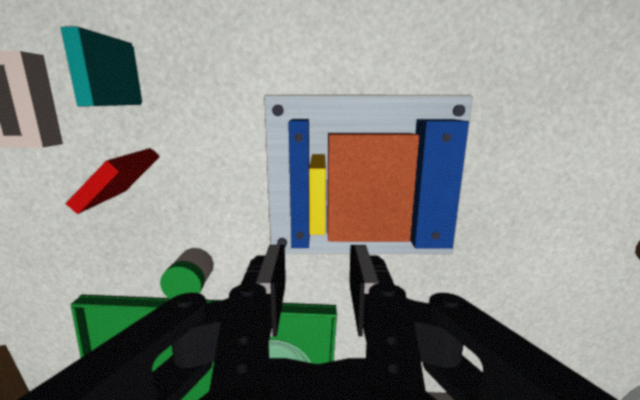

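The wrist view shows the spacer upright in the wide gap at (317,200), mid-tile and released. Now I shut the fingers and move over the tile, 10 mm off-centre away from the spacer so the linkage clears it.

```bash
python3 -m pendant '[[-1,0,0.027,0,0],[-1,0,0.026,0,0],[-1,0,0,0,0],[-1,0,0,0,0],[-1,0,0,0.04,0],[-1,0,0,0.04,0],[-1,0,0,0.02,0],[-1,0,0,0,0]]'
python3 -m pendant '[[-1,0,0,0.008,0],[-1,0,0,0,0],[-1,0,0,0,0]]'
```

```text
clock: 12.25
tcp_pos: [0.5826, 0.0413, 0.0796]
orientation: [-0.002, -0.022, 1.0, 0.0]
wrist_force: [-0.6, -0.1, 0.2]
finger_gap: -0.0001
grip_force: 0.0
clock: 12.62
tcp_pos: [0.5849, 0.0421, 0.0746]
orientation: [0.001, -0.023, 1.0, -0.0]
wrist_force: [-0.0, -0.7, 0.0]
finger_gap: 0.0
grip_force: 0.0
```

```bash
python3 -m pendant '[[-1,0,0,0.006,0],[-1,0,0,0.004,0],[-1,0,0,0,0],[-1,0,0,0,0]]'
python3 -m pendant '[[-1,0,0,0.004,0],[-1,0,0,0,0],[-1,0,0,0,0]]'; python3 -m pendant '[[-1,0,0,0.003,0],[-1,0,0,0,0],[-1,0,0,0,0]]'
```

```text
clock: 13.12
tcp_pos: [0.5845, 0.0422, 0.0642]
orientation: [0.0, -0.023, 1.0, 0.0]
wrist_force: [-1.3, 0.0, 4.8]
finger_gap: -0.0001
grip_force: 2.1
clock: 13.5
tcp_pos: [0.5845, 0.0422, 0.0606]
orientation: [0.0, -0.023, 1.0, 0.0]
wrist_force: [-1.1, 0.3, 8.0]
finger_gap: -0.0002
grip_force: 3.7
clock: 13.88
tcp_pos: [0.5846, 0.0422, 0.058]
orientation: [0.0, -0.023, 1.0, -0.0]
wrist_force: [-2.9, 0.9, 10.1]
finger_gap: -0.0002
grip_force: 4.9
```

```bash
python3 -m pendant '[[-1,0,0,0.002,0],[-1,0,0,0,0],[-1,0,0,0,0]]'; python3 -m pendant '[[-1,0,0,0.001,0],[-1,0,0,0,0],[-1,0,0,0,0]]'
```

```text
clock: 14.25
tcp_pos: [0.5846, 0.0422, 0.057]
orientation: [0.001, -0.023, 1.0, -0.0]
wrist_force: [-4.5, 0.1, 16.1]
finger_gap: 0.0002
grip_force: 8.2
clock: 14.62
tcp_pos: [0.5846, 0.0423, 0.0569]
orientation: [0.001, -0.023, 1.0, -0.0]
wrist_force: [-7.5, -0.2, 22.5]
finger_gap: -0.0002
grip_force: 11.4
```

At the stop: z no longer falls and the force is 22.5 N. One check that it holds, plus a view.

```bash
python3 -m pendant '[[-1,0,0,0,0],[-1,0,0,0,0],[-1,0,0,0,0],[-1,0,0,0,0]]'
python3 - <<'E'
from h import *
a=cv2.resize(env.read_camera("scene")[130:260,200:400],(800,520),interpolation=cv2.INTER_CUBIC)
cv2.imwrite("pics/f.png",a[:,:,::-1])
E
```

```text
clock: 15.12
tcp_pos: [0.5846, 0.0422, 0.0569]
orientation: [0.001, -0.023, 1.0, -0.0]
wrist_force: [-7.8, -0.0, 22.7]
finger_gap: 0.0005
grip_force: 11.3
```

View pics/f.png

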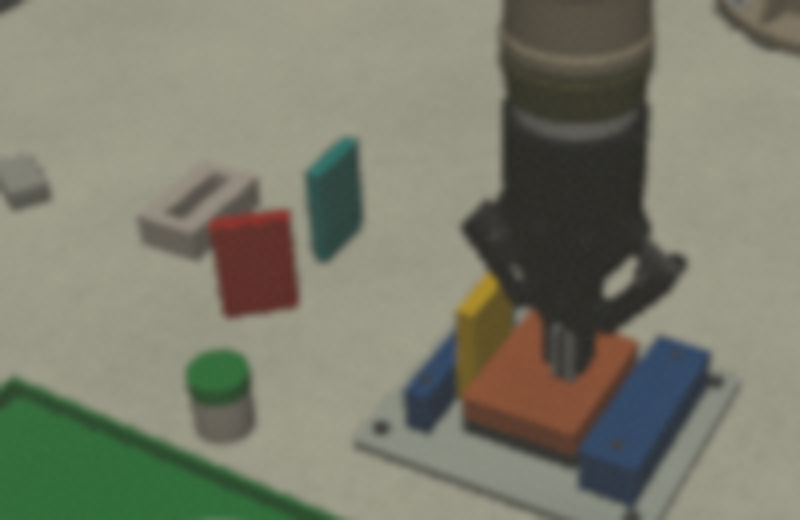

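The view shows the spacer upright in the gap at (483,335), the fingers pressing the tile at (565,350), and the rack, look-alikes and pot unmoved. There is no sideways y force, so the linkage is clear of the spacer.

```bash
python3 -c "
from workcell import env
print(env.hand_in())"
```

```text
the job is handed in; nothing more can be done
None
```

The yellow spacer stands fully down in the wide gap, about midway along the tile and released. I handed the job in at about 15 s with closed fingertips holding the tile at its stop with about 23 N; no verdict was returned.

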